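# Close the shutter, then set the lamp dimmer lever to its set-point tab

## Task

Close the microscope shutter by tipping the ball lever on the small dark box all the way over to the side away from the robot. Only then swing the dimmer lever on top of the larger lamp box until it points at the centre of the flat metal set-point tab, and leave it there. Leave the bottle, the slide box and the lens where they stand.

Things in the scene. Friction and masses are not known exactly. Their poses are not given: they have to be found in the camera images.
- lamp_unit: Lamp box, fixed to the bench: off-white with a slate top and cooling slots, 200 (x) x 240 (y) x 95 mm high. Origin: centre of its underside; x axis points away from the robot at yaw 0, z up. The dimmer lever's upright hinge axis stands at x = +50 mm, y = 0 in this frame.
- lamp_lever (a joint): Dimmer lever angle, 0 to 2.4 rad, growing counter-clockwise seen from above. In the lamp box's frame the lever points in the direction (pi - 1.2 + value) from its x axis: at 0 it points to the box's left (+y) and slightly to the robot, at 1.2 straight to the box's robot-side face, at 2.4 to the right. It starts near 0 (0.1 to 0.5) and the tab always lies at a larger angle. Dry friction of 0.15 N m (about 2 N at the post) keeps it where it is left.
- lever_pivot (a point): On the lever's hinge axis at the height of its bar, 109 mm above the bench. Its x axis points along the lever, z up. The bar is flat bright steel, 12 mm wide, 5 mm thick, its narrow tip ends 91 mm from the axis.
- lever_post (a point): Middle of the top of the lever's upright round black post, 16 mm in diameter, 70 mm from the hinge axis; it stands free from 112 mm to 157 mm above the bench. Its x axis points along the lever.
- setpoint: Set-point pointer: a flat aluminium arm screwed down on the lamp box's top, under the lever, at a different angle each time; it does not move. Origin on the lever's hinge axis, 95 mm above the bench; its x axis points along the arm to the tab.
- setpoint_tab (a point): Middle of the top of the set-point tab at the arm's end, 106 mm from the hinge axis, 100 mm above the bench; the tab is 20 mm long and 18 mm wide, just beyond the lever's tip radius and below the lever.
- shutter_unit: Shutter box, fixed to the bench: slate, 110 (x) x 90 (y) x 70 mm high, with a slot between two aluminium strips (tops 75 mm above the bench) along its top and round aluminium ports on both sides (reaching 56 mm from its middle). It stands left or right of the lamp box. Origin: centre of its underside; x axis points away from the robot at yaw 0.
- shutter_lever (a joint): Shutter lever angle, 0 to 1.1 rad: 0 = open, leaning 0.55 rad to the robot's side (the box's -x); 1.1 = closed against its stop, leaning 0.55 rad to the far side (+x). It starts between 0 and 0.3. The hinge lies along the box's y axis, 62 mm above the bench over the box's centre. Dry friction of 0.12 N m (about 1.5 N at the ball) keeps it where it is left.
- shutter_ball (a point): Centre of the black ball, 28 mm in diameter, on the end of the shutter lever's 10 mm steel rod, 85 mm from its hinge; 134 to 147 mm above the bench.
- oil_bottle: Small amber bottle with black cap, 32 mm in diameter, 65 mm high, standing loose beyond the boxes. Origin: centre of its underside.
- slide_box: Slide box, 94 x 192 x 34 mm, grey with a white lid, loose on the robot's left. Origin: centre of its underside.
- objective: Steel microscope lens, 32 mm in diameter, 50 mm high, standing loose on the robot's right. Origin: centre of its underside.
Not all that is in view belongs to the job. What is shaped like the shutter_unit but pink is not meant.

How it is judged:
By the outcome, as a careful person would: the job done as asked, in the order asked, and still so for the second after the job is handed in, with the robot touching nothing.
It also fails if it takes over 50 s, if anything falls off the work surface, if the arm or the gripper's body presses on something with over 40 N, if the wrist force passes 120 N, or if a joint passes its speed limit or range.

## Robot

A 6-joint arm with a two-finger parallel gripper is mounted at the origin on the work surface. World frame = base frame: x ahead of the robot, y to its left, z up, the work surface at z = 0. Lengths are in mm, angles in rad, forces in N, time in s.
With the tool pointing down it reaches from about 325 to 900 mm from the base axis. Payload 3.5 kg.
Tool frame: the origin (TCP) lies between the finger pads; the fingertips stand 11 mm ahead of it and the grasp point (between the pads) lies 8 mm behind it; z points along the fingers, x is the direction in which the jaws open and shut, and the axes are right-handed (so a half turn about z gives the same grasp; the last joint's range is limited). The gripper opens to 85 mm and grips with 20 to 120 N. Pads are 22 mm wide; open, the fingers measure 114 mm over their backs; the gripper's body (76 mm by 85 mm) begins 54 mm behind the grasp point. The pads swing forward as they close: fully open they stand 13 mm farther back than shut.
Start: joints at [-1.41, 0.276, -0.026, 1.268, 0, 1.467], TCP at [162.957, -603.379, 212.013] pointing down, gripper open.
Joint ranges: [-3.12, 3.12], [-0.85, 1.88], [-1.08, 1.24], [-1.95, 2.15], [-1.57, 1.53], [-3.14, 3.14]. Speed limits (rad/s): [2.57, 2.57, 3.14, 3.14, 3.14, 3.14].

## Interface

Orientations are given as [roll, pitch, yaw] about the fixed x, y, z axes, in that order (R = Rz(yaw) Ry(pitch) Rx(roll)).
In Python, from cell import ctrl gives the robot as it stands.
- The arm moves only by the tool move_arm, never from a script. Its argument "moves" is a list of rows, each a list of 5 numbers: the shift along the world's x, y, z normalised to -1 to 1, where 1 is 25 mm, then the turn about the world's z normalised to -1 to 1, where 1 is 4 degrees, then the opening, from 0 (shut) to 1 (fully open). In form: [[tx, ty, tz, spin, fingers], ...]. A call has 1 to 20 rows; each row shifts and turns the commanded pose from where the row before left it; what a row does not reach is not made up. A row lasts 1/12 s, in which the tool goes at most 41.7 mm and 7.16 degrees, less where a joint would pass 70% of its speed; a pose out of reach is approached as far as the arm can. A call with a number of a shift or a turn outside -1 to 1 is refused whole. A call with a gripper value outside its range is refused whole. The fingers move at their own pace and stop on an object; "force" is the grip in N (left out, the last holds). Time passes only in rows, so rows that do not move let the fingers close. It gives the time, the measured TCP pose, the force and the opening at its end, in the units of the state.
- ctrl.observe(): the state, without advancing time (a new reading comes with each control period).
- ctrl.camera(name): name is "side" or "top" or "wrist"; returns the picture (384x512x3 uint8, red, green, blue); there is no depth.
- ctrl.calibration(name): a dict with "camera_matrix" (3x3 intrinsics, pixels), "position" and "rotation" of the camera in the world; the wrist camera has in their place "T_tool_cam" (4x4, takes a point from camera to tool coordinates, whose origin is the TCP and whose axes are the tool frame's). Camera axes: x right, y down, z forward; pixel columns grow to the right and rows downward; lengths in mm; the calibration is good to about 2 mm. The wrist camera is an equidistant fisheye: a pixel r from the principal point sees the ray r / f radians off the axis. A picture is of the moment at which its call begins: read the wrist's pose just before it. calibration takes no time and is no camera call.
- ctrl.finish_job(): hands the job in, once; it reports no verdict.
The state is a dict: "time": time; "joint_pos": joint angles; "dq": joint speeds; "tau": joint torques, N m; "ee_pos": TCP position; "ee_rot": TCP orientation; "wrist_force": force on the tool from outside, world axes, zero at the start; "wrist_torque": the same for the moment, N m; "width": opening from 0.0 (shut) to 1.0 (fully open).
Only numpy, scipy, OpenCV 4.12 (cv2) and the standard library are available. Lean on these libraries where they do the work, as an engineer would, in place of code of your own. Each camera call takes 0.05 s, during which the arm holds its last target.

## Working session

There is one attempt and no reset: what is moved stays moved. The work goes in short steps, Python scripts to look and compute and a tool call to move; the robot and the scene stay as the last step left them, time stands still between calls to the robot, and variables do not carry over. Pictures are saved under pics/ and viewed, and the job is handed in when it is done.

Besides the shell and the picture viewer there is one more tool, called after "Emit:" as name(argument=value, ...) on one line, values as JSON. move_arm: Moves the arm, as the interface text tells. Its arguments: {"type":"object","properties":{"moves":{"type":"array","items":{"type":"array","items":{"type":"number"}}},"force":{"type":"number"}},"required":["moves"]}

```bash
ls; mkdir -p pics; python3 - <<'E'
from cell import ctrl
import cv2
s=ctrl.observe(); print({k:(v if not hasattr(v,'round') else v) for k,v in s.items()})
for n in ("side","top","wrist"):
    im=ctrl.camera(n); cv2.imwrite(f"pics/{n}0.png",im[:,:,::-1]); c=ctrl.calibration(n); print(n,c)
E
```

```text
pics
{'time': 0.0, 'joint_pos': array([-1.41040215e+00,  2.77107449e-01, -2.78829840e-02,  1.26799868e+00,
        2.42446620e-05,  1.46737200e+00]), 'dq': array([ 1.27453295e-03, -3.06455033e-06, -1.10383131e-03, -2.87510905e-04,
       -7.17078164e-04, -2.20768931e-04]), 'tau': array([ 9.86550876e-04, -4.45506442e+01,  2.95203888e+01,  1.62853603e-02,
       -1.10494650e-04,  2.38437217e-06]), 'ee_pos': array([ 162.83211113, -602.56802606,  210.87461845]), 'ee_rot': array([-3.14134215e+00,  2.17856782e-03, -1.30697757e+00]), 'wrist_force': array([-0.2771143 , -0.72483405,  0.43850023]), 'wrist_torque': array([ 0.00301136, -0.01588627, -0.00683769]), 'width': 0.9991275356754491}
side {'camera_matrix': array([[396.06438751,   0.        , 253.70556393],
       [  0.        , 396.06438751, 195.78050932],
       [  0.        ,   0.        ,   1.        ]]), 'position': array([132.98993217, 651.44275966, 956.42175358]), 'rotation': array([-2.3923651 , -0.01721078, -2.49837466])}
top {'camera_matrix': array([[372.83029191,   0.        , 255.15859563],
       [  0.        , 372.83029191, 188.96449385],
       [  0.        ,   0.        ,   1.        ]]), 'position': array([ 375.2959906 ,   -2.66952546, 1489.06583765]), 'rotation': array([-2.99953772,  0.01355171, -1.58293239])}
wrist {'camera_matrix': array([[297.31863964,   0.        , 254.55687643],
       [  0.        , 297.31863964, 192.34870134],
       [  0.        ,   0.        ,   1.        ]]), 'T_tool_cam': array([[ 9.99999427e-01, -9.22035921e-05,  1.06610016e-03,
         1.63704385e-01],
       [-1.90219031e-04,  9.65096859e-01,  2.61893140e-01,
        -6.62729964e+01],
       [-1.05303741e-03, -2.61893193e-01,  9.65096289e-01,
        -1.61325667e+02],
       [ 0.00000000e+00,  0.00000000e+00,  0.00000000e+00,
         1.00000000e+00]])}
```

View pics/side0.png

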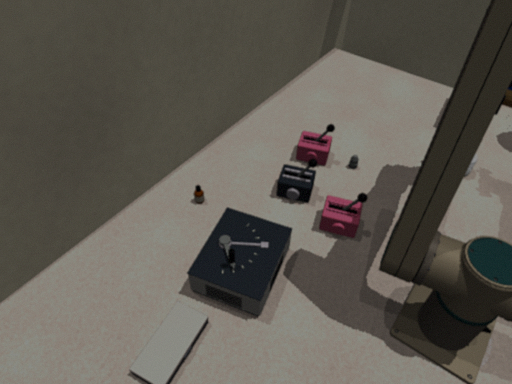

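View pics/top0.png

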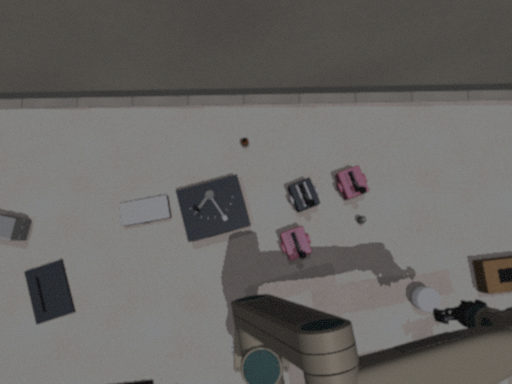

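View pics/wrist0.png

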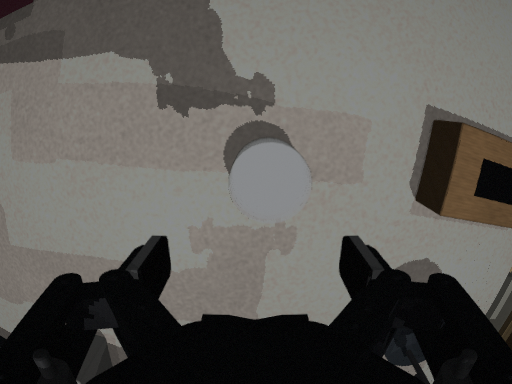

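The side view shows the lamp box at about (240,258), with its lever pivot near (226,242). The dark shutter box is at (297,183), and two pink lookalikes are at (342,215) and (315,147). The top view has the same things at (213,208), (303,195), (296,243) and (352,182). The slate/dark box is the one meant, because the pink ones are excluded by the task. I'll confirm with enlarged crops.

```bash
python3 - <<'E'
import cv2
t=cv2.imread('pics/top0.png')[130:280,165:385]; s=cv2.imread('pics/side0.png')[110:330,170:390]
t=cv2.convertScaleAbs(cv2.resize(t,None,fx=3.6,fy=3.6,interpolation=cv2.INTER_CUBIC),alpha=1.6)
s=cv2.convertScaleAbs(cv2.resize(s,None,fx=2.7,fy=2.7,interpolation=cv2.INTER_CUBIC),alpha=1.6)
cv2.imwrite('pics/topc.png',t);cv2.imwrite('pics/sidec.png',s)
E
```

```text
(no output)
```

View pics/topc.png

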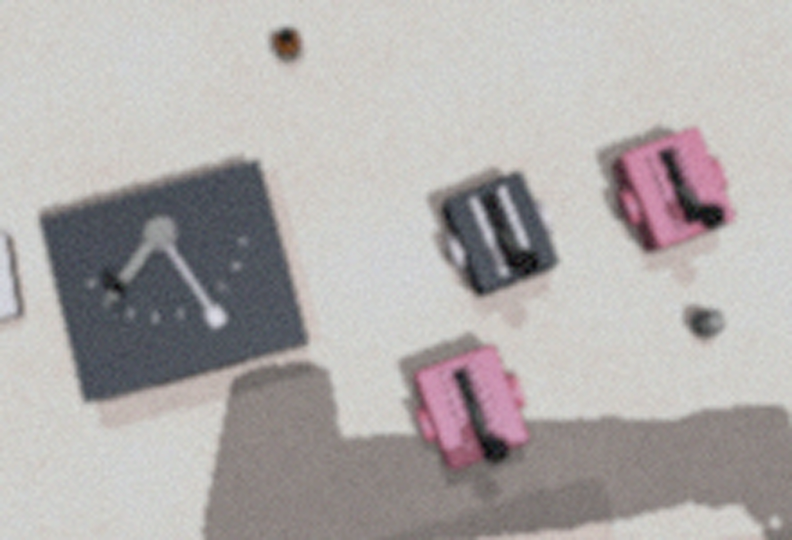

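View pics/sidec.png

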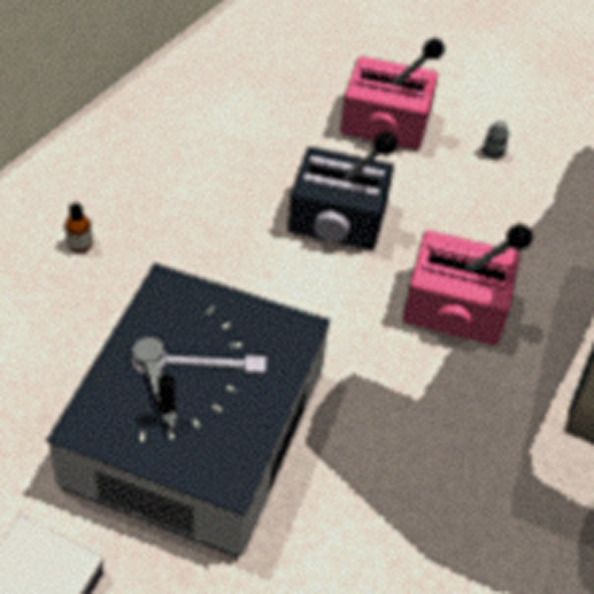

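The crops confirm it: the shutter is the only slate box, with its ball at top-crop (521,261) and side-crop (386,143). The lamp lever's post is at top-crop (113,283) and the tab at (217,316). Next I triangulate.

```bash
cat > h.py <<'E'
import numpy as np,cv2
from cell import ctrl
from scipy.spatial.transform import Rotation as R
def ray(n,p):
    c=ctrl.calibration(n);K=c['camera_matrix']
    d=np.linalg.solve(K,[p[0],p[1],1]);d=R.from_euler('xyz',c['rotation']).as_matrix()@d
    return c['position'],d/np.linalg.norm(d)
def wray(p,s):
    c=ctrl.calibration('wrist');K=c['camera_matrix'];T=c['T_tool_cam']
    v=(np.array(p)-K[:2,2])/K[0,0];r=np.hypot(*v);d=np.array([*(np.sin(r)*v/max(r,1e-9)),np.cos(r)])
    M=R.from_euler('xyz',s['ee_rot']).as_matrix()
    return M@T[:3,3]+s['ee_pos'], M@T[:3,:3]@d
def tri(rs):
    A=0;b=0
    for o,d in rs:
        P=np.eye(3)-np.outer(d,d);A=A+P;b=b+P@o
    x=np.linalg.solve(A,b);return x,[np.linalg.norm((np.eye(3)-np.outer(d,d))@(x-o)) for o,d in rs]
def atz(r,z):
    o,d=r;return o+d*(z-o[2])/d[2]
def T(p):return ((p[0]+.5)/3.6-.5+165,(p[1]+.5)/3.6-.5+130)
def S(p):return ((p[0]+.5)/2.7-.5+170,(p[1]+.5)/2.7-.5+110)
E
python3 - <<'E'
from h import *
np.set_printoptions(precision=1,suppress=True)
for n,t,s in [('ball',(521,261),(386,143)),('hinge',(161,231),(149,349)),('post',(113,281),(167,381)),('tab',(217,316),(255,362)),('c1',(40,214),(52,440)),('c2',(257,160),(156,265)),('c3',(307,343),(329,319)),
 ('bottle',(286,40),(76,210))]:
    print(n,*tri([ray('top',T(t)),ray('side',S(s))]))
for p in [(40,214),(257,160),(307,343),(88,400)]: print('lamp',atz(ray('top',T(p)),95))
for p in [(444,208),(520,173),(556,265),(481,294)]: print('sh',atz(ray('top',T(p)),70))
for p in [(415,378),(497,345),(528,440),(452,468),(615,165),(700,128),(735,220),(652,250)]: print('pink',atz(ray('top',T(p)),70))
E
```

```text
ball [ 516.5 -182.6  143.5] [np.float64(0.5490829232255597), np.float64(0.5490829232255683)]
hinge [557.7 185.2 112.8] [np.float64(1.3304105496850855), np.float64(1.3304105496849212)]
post [501.5 226.7 155.1] [np.float64(0.27704605046372033), np.float64(0.2770460504638618)]
tab [470.1 128.3 102.5] [np.float64(1.7783074437397108), np.float64(1.77830744373977)]
c1 [575.7 312.8  94.7] [np.float64(3.4489796338622076), np.float64(3.448979633862236)]
c2 [633.   85.8  95.2] [np.float64(0.007157431415775827), np.float64(0.007157431416007318)]
c3 [442.2  36.   99. ] [np.float64(2.7804906219360315), np.float64(2.780490621935963)]
bottle [773.7  56.9  66.1] [np.float64(2.965157268616803), np.float64(2.9651572686165655)]
lamp [578.7 314.6  95. ]
lamp [633.1  85.8  95. ]
lamp [439.8  35.   95. ]
lamp [384.1 261.5  95. ]
sh [ 582.7 -112.1   70. ]
sh [ 619.4 -194.3   70. ]
sh [ 520.  -229.1   70. ]
sh [ 490.3 -148.9   70. ]
pink [403.  -77.3  70. ]
pink [ 436.4 -164.2   70. ]
pink [ 337.5 -193.4   70. ]
pink [ 309.7 -113.7   70. ]
pink [ 626.7 -296.1   70. ]
pink [ 665.6 -388.8   70. ]
pink [ 565.5 -420.7   70. ]
pink [ 534.6 -331.3   70. ]
```

Every triangulated height matches the text: ball 143, post 155, tab 102, box tops 95. The hinge direction from the ball gives a shutter yaw of about 0.33. I'll go behind the ball, on the robot side, with shut fingers at safe height.

Emit:
move_arm(moves=[[0.73, 0.95, 0, 0.07, 0], [0.73, 0.95, 0, 0.07, 0], [0.73, 0.95, 0, 0.07, 0], [0.73, 0.95, 0, 0.07, 0], [0.73, 0.95, 0, 0.07, 0], [0.73, 0.95, 0, 0.07, 0], [0.73, 0.95, 0, 0.07, 0], [0.73, 0.95, 0, 0.07, 0], [0.73, 0.95, 0, 0.07, 0], [0.73, 0.95, 0, 0.07, 0], [0.73, 0.95, 0, 0.07, 0], [0.73, 0.95, 0, 0.07, 0], [0.73, 0.95, 0, 0.07, 0], [0.73, 0.95, 0, 0.07, 0], [0.73, 0.95, 0, 0.07, 0], [0.73, 0.95, 0, 0.07, 0], [0.73, 0.95, 0, 0.07, 0], [0, 0, 0, 0, 0], [0, 0, 0, 0, 0]])

```text
time: 1.73
ee_pos: [473.5, -198.4, 211.7]
ee_rot: [3.141, 0.0, -1.221]
wrist_force: [-0.2, 0.4, -0.0]
width: 0.002
```

```bash
python3 - <<'E'
from h import *
s=ctrl.observe(); im=ctrl.camera('wrist'); cv2.imwrite('pics/w1.png',im[:,:,::-1]); print(s['time'],s['ee_pos'],s['ee_rot'],s['wrist_force'],s['width'])
E
```

```text
1.7333 [ 473.5433725  -198.40746199  211.66411711] [ 3.14085689e+00  3.83080350e-04 -1.22086979e+00] [-0.17293377  0.39492657 -0.01846595] 0.0020257147476134647
```

View pics/w1.png

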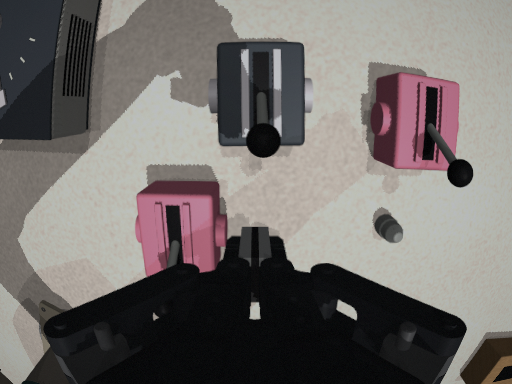

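The wrist view shows the slate shutter straight ahead: ball at (263,140), box top corners at (218,42), (303,42), (305,146), (218,146). The fingertips are at (256,240).

```bash
python3 - <<'E'
from h import *
np.set_printoptions(precision=1,suppress=True)
s=ctrl.observe()
print('ball',tri([wray((263,140),s),ray('top',T((521,261))),ray('side',S((386,143)))]))
print(atz(wray((263,140),s),143))
C=[atz(wray(p,s),70) for p in [(218,43),(303,43),(304,144),(219,145)]]
print(C,np.mean(C,0)); d=C[0]-C[3]+C[1]-C[2]; print(np.arctan2(d[1],d[0]))
e=C[0]-C[1];print(np.arctan2(-e[0],e[1]), np.linalg.norm(d)/2,np.linalg.norm(e))
E
```

```text
ball (array([ 517.9, -186.9,  138.9]), [np.float64(3.508617393172015), np.float64(3.8324660161420314), np.float64(0.4654444634253441)])
[ 518.4 -190.2  143. ]
[array([ 592.3, -117.2,   70. ]), array([ 622.3, -197.8,   70. ]), array([ 523.9, -235.4,   70. ]), array([ 492.9, -153.8,   70. ])] [ 557.9 -176.    70. ]
0.3590322070863734
0.3555033215989684 105.64452951470822 86.01010487518023
```

The box centre is about (557,-175) with yaw 0.357, and the ball is about 6 mm right of the finger line. I'll descend with that correction, then push along u=(0.937,0.35).

Emit:
move_arm(moves=[[0.03, -0.07, -0.96, 0.1, 0], [0.03, -0.07, -0.96, 0.1, 0], [0.03, -0.07, -0.96, 0, 0], [0, 0, 0, 0, 0], [0.47, 0.175, 0, 0, 0], [0.47, 0.175, 0, 0, 0], [0.47, 0.175, 0, 0, 0], [0.47, 0.175, 0, 0, 0], [0.47, 0.175, 0, 0, 0], [0.47, 0.175, 0, 0, 0], [0.47, 0.175, 0, 0, 0], [0, 0, 0, 0, 0]])

```text
time: 2.78
ee_pos: [560.7, -173.5, 140.3]
ee_rot: [-3.14, -0.001, -1.208]
wrist_force: [0.4, -0.3, 0.2]
width: 0.001
```

```bash
python3 - <<'E'
from h import *
s=ctrl.observe(); im=ctrl.camera('wrist'); cv2.imwrite('pics/w2.png',im[:,:,::-1]); print(s['wrist_force'],s['ee_pos'])
E
```

```text
[ 0.3555143  -0.28935883  0.2352724 ] [ 560.6815914  -173.50422906  140.33146113]
```

View pics/w2.png

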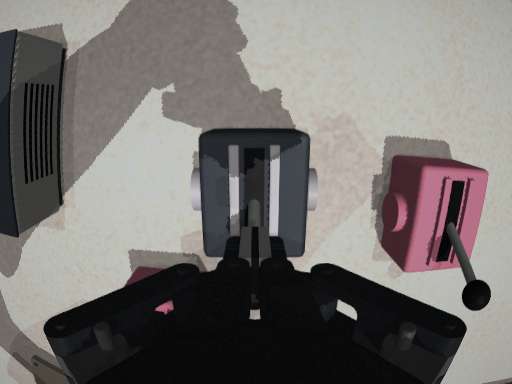

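The ball isn't visible ahead of the fingers and there's no force reading. I'll look from the other cameras.

```bash
python3 - <<'E'
from h import *
a=ctrl.camera('side')[110:240,250:380,::-1];b=ctrl.camera('wrist')[130:270,180:330,::-1]
a=cv2.resize(a,(400,400),interpolation=cv2.INTER_CUBIC);b=cv2.resize(b,(400,400),interpolation=cv2.INTER_CUBIC)
cv2.imwrite('pics/s2.png',cv2.convertScaleAbs(np.hstack([a,b]),alpha=2))
E
```

```text
(no output)
```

View pics/s2.png

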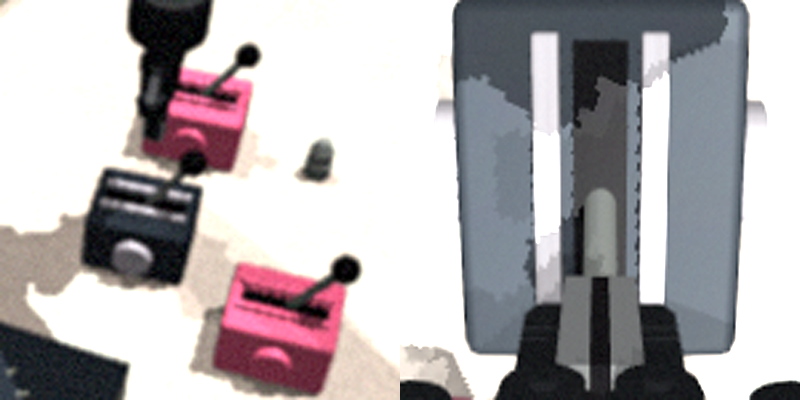

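```bash
python3 - <<'E'
from h import *
np.set_printoptions(precision=1,suppress=True)
c=ctrl.calibration('side')
Rm=R.from_euler('xyz',c['rotation']).as_matrix()
for p in [(560.7,-173.5,129),(518,-188,143),(517,-183,143.5),(560.7,-173.5,160),(557,-175,70),(599,-160,134)]:
    q=c['camera_matrix']@Rm.T@(np.array(p)-c['position']);q=q[:2]/q[2];print(p,q,(q-[250,110])*400/130)
E
```

```text
(560.7, -173.5, 129) [298.2 161.7] [148.2 159.2]
(518, -188, 143) [312.9 161.6] [193.7 158.7]
(517, -183, 143.5) [312.4 162.5] [192.  161.4]
(560.7, -173.5, 160) [299.2 154.2] [151.3 135.9]
(557, -175, 70) [297.6 175.6] [146.3 201.8]
(599, -160, 134) [285.6 157.7] [109.6 146.9]
```

```bash
python3 - <<'E'
from h import *
c=ctrl.calibration('wrist');K=c['camera_matrix'];Ti=np.linalg.inv(c['T_tool_cam'])
for y in (-11,0,11):
  for z in (-30,-20,-8,0,11):
    q=(Ti@[0,y,z,1])[:3];th=np.arctan2(np.hypot(q[0],q[1]),q[2]);v=q[:2]/np.hypot(*q[:2])*th*K[0,0]+K[:2,2];print(y,z,v.round(1))
print(ctrl.observe()['time'])
im=ctrl.camera('top')[150:240,260:350,::-1]
cv2.imwrite('pics/t2.png',cv2.convertScaleAbs(cv2.resize(im,(500,500),interpolation=cv2.INTER_CUBIC),alpha=2))
E
```

```text
-11 -30 [253.9 231.9]
-11 -20 [253.9 224.3]
-11 -8 [253.9 216.4]
-11 0 [253.9 211.6]
-11 11 [254.  205.8]
0 -30 [253.9 252.5]
0 -20 [253.9 243.9]
0 -8 [253.9 234.8]
0 0 [254.  229.4]
0 11 [254.  222.7]
11 -30 [253.9 271.6]
11 -20 [253.9 262.3]
11 -8 [254.  252.3]
11 0 [254.  246.3]
11 11 [254.  238.8]
2.9333
```

View pics/t2.png

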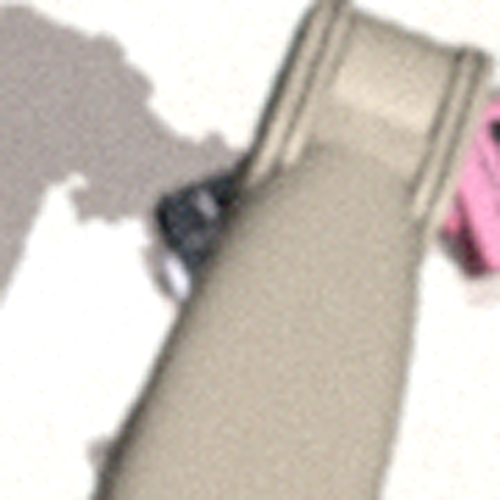

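```bash
python3 - <<'E'
from h import *
np.set_printoptions(precision=1,suppress=True)
s=ctrl.observe()
im=ctrl.camera('wrist'); cv2.imwrite('pics/w3.png',cv2.convertScaleAbs(cv2.resize(im[110:280,160:360,::-1],None,fx=4,fy=3.5,interpolation=cv2.INTER_CUBIC),alpha=2))
for p in [(233,146),(279,146),(200,132),(308,132)]:
    print(atz(wray(p,s),75 if p[1]>140 else 70))
E
```

```text
[ 590.3 -144.4   75. ]
[ 602.7 -177.3   75. ]
[ 591.2 -116.1   70. ]
[ 621.  -195.1   70. ]
```

View pics/w3.png

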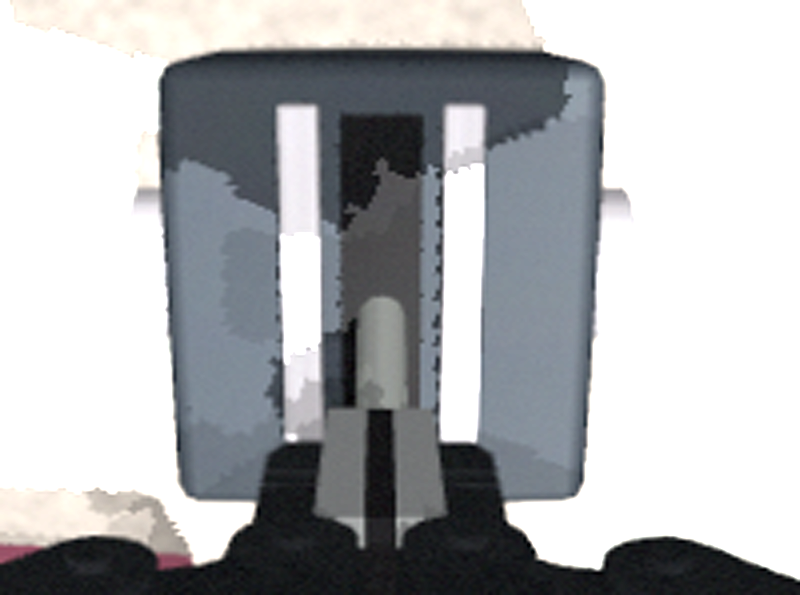

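The side view puts the shut fingertips at about z=160. That is some 30 mm higher than the nominal TCP+11, so they passed over the ball, which stands untouched at its start place. I'll go back the same way, slightly higher, and descend further. I'll check the tip height from the side before pushing.

Emit:
move_arm(moves=[[0, 0, 0.6, 0, 0], [-0.94, -0.35, 0, 0, 0], [-0.94, -0.35, 0, 0, 0], [-0.94, -0.35, 0, 0, 0], [-0.47, -0.175, 0, 0, 0], [0, 0, 0, 0, 0], [0, 0, -0.8, 0, 0], [0, 0, -0.8, 0, 0], [0, 0, 0, 0, 0]])

```text
time: 3.78
ee_pos: [473.3, -203.5, 111.8]
ee_rot: [3.138, 0.005, -1.21]
wrist_force: [-0.6, 0.0, -0.7]
width: 0.002
```

```bash
python3 - <<'E'
from h import *
s=ctrl.observe(); print(s['ee_pos'])
a=ctrl.camera('side')[110:240,250:380,::-1];b=ctrl.camera('wrist')[90:270,170:350,::-1]
a=cv2.resize(a,(400,400),interpolation=cv2.INTER_CUBIC);b=cv2.resize(b,(400,400),interpolation=cv2.INTER_CUBIC)
cv2.imwrite('pics/s4.png',cv2.convertScaleAbs(np.hstack([a,b]),alpha=2))
c=ctrl.calibration('side')
Rm=R.from_euler('xyz',c['rotation']).as_matrix()
for dz in (11,0,-10,-20,-30):
    q=c['camera_matrix']@Rm.T@(s['ee_pos']-[0,0,dz]-c['position']);q=q[:2]/q[2];print(dz,(q-[250,110])*400/130)
E
```

```text
[ 473.32239796 -203.4559661   111.78084826]
11 [234.19027948 199.90779294]
0 [235.84144978 192.04337265]
-10 [237.36144543 184.80372896]
-20 [238.89980903 177.4765999 ]
-30 [240.45687554 170.06039004]
```

View pics/s4.png

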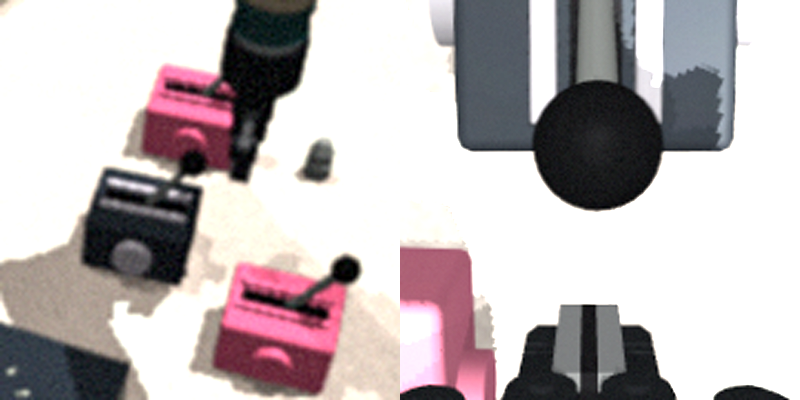

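The tip is at z≈132, a consistent ~30 mm offset from nominal. I'll lower 10 mm more so the fingers meet the ball squarely, then push.

Emit:
move_arm(moves=[[0.04, -0.11, -0.4, 0, 0], [0, 0, 0, 0, 0], [0.47, 0.175, 0, 0, 0], [0.47, 0.175, 0, 0, 0], [0.47, 0.175, 0, 0, 0], [0.47, 0.175, 0, 0, 0]])

```text
time: 4.38
ee_pos: [524.9, -189.8, 105.6]
ee_rot: [3.142, -0.001, -1.21]
wrist_force: [-1.6, -0.4, 2.7]
width: 0.0
```

```bash
cat > look.py <<'E'
from h import *
import sys
s=ctrl.observe(); print(s['time'],s['ee_pos'],s['wrist_force'])
a=ctrl.camera('side')[110:240,250:380,::-1];b=ctrl.camera('wrist')[90:270,170:350,::-1]
a=cv2.resize(a,(400,400),interpolation=cv2.INTER_CUBIC);b=cv2.resize(b,(400,400),interpolation=cv2.INTER_CUBIC)
cv2.imwrite('pics/%s.png'%sys.argv[1],cv2.convertScaleAbs(np.hstack([a,b]),alpha=2))
E
python3 look.py s5
```

```text
4.3833 [ 524.90639471 -189.81794666  105.55963613] [-1.55030828 -0.35200064  2.66478495]
```

View pics/s5.png

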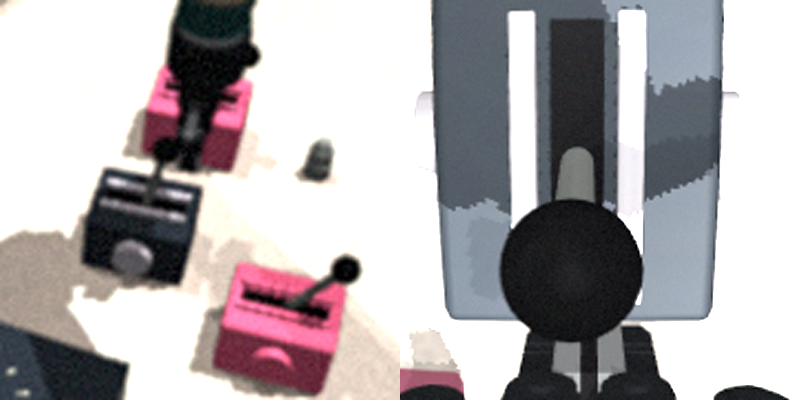

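The ball is moving ahead of the fingers with about 3 N. I'll continue.

Emit:
move_arm(moves=[[0.47, 0.175, 0, 0, 0], [0.47, 0.175, 0, 0, 0], [0.47, 0.175, 0, 0, 0], [0.28, 0.1, 0, 0, 0], [0, 0, 0, 0, 0]])

```text
time: 4.9
ee_pos: [567.8, -173.9, 104.8]
ee_rot: [-3.14, -0.0, -1.209]
wrist_force: [-0.1, -0.5, -0.6]
width: -0.002
```

```bash
python3 look.py s6
```

```text
4.9 [ 567.79521181 -173.85967453  104.76672459] [-0.07467404 -0.47682044 -0.56464337]
```

View pics/s6.png

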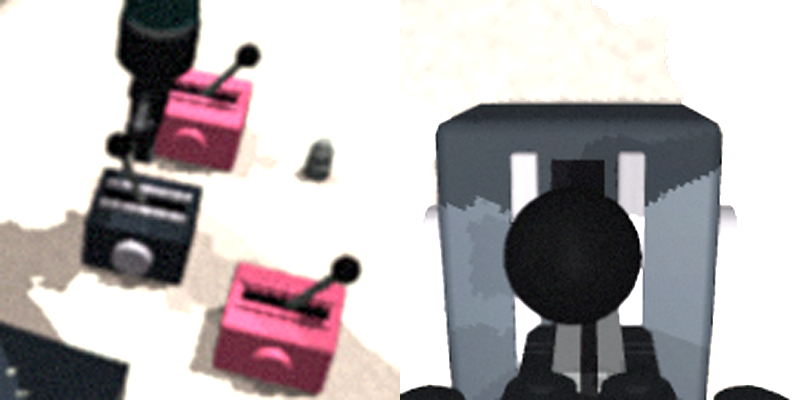

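The ball is at side-crop (121,143), and closed is predicted at (110,147). I'll take small steps now, watching the force.

Emit:
move_arm(moves=[[0.19, 0.07, 0, 0, 0], [0.12, 0.04, 0, 0, 0], [0, 0, 0, 0, 0]])

```text
time: 5.25
ee_pos: [573.3, -171.7, 104.7]
ee_rot: [3.141, 0.0, -1.21]
wrist_force: [-0.8, -1.1, -1.5]
width: 0.001
```

Emit:
move_arm(moves=[[0.12, 0.04, 0, 0, 0], [0, 0, 0, 0, 0]])

```text
time: 5.42
ee_pos: [576.4, -170.7, 104.8]
ee_rot: [3.141, 0.0, -1.21]
wrist_force: [-1.5, -0.7, -1.1]
width: 0.005
```

```bash
python3 look.py s7
```

```text
5.4167 [ 576.35726688 -170.72306648  104.81153653] [-1.48893729 -0.71882142 -1.09370148]
```

View pics/s7.png

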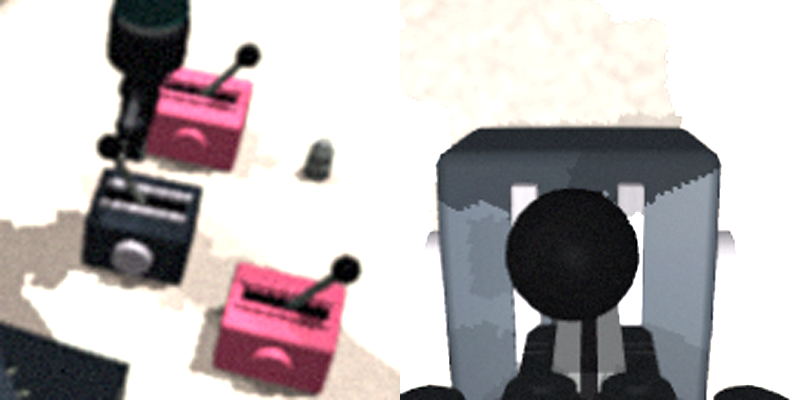

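Emit:
move_arm(moves=[[0.1, 0.04, 0, 0, 0], [0, 0, 0, 0, 0]])

```text
time: 5.68
ee_pos: [578.0, -170.0, 104.8]
ee_rot: [3.139, 0.0, -1.21]
wrist_force: [-4.0, -1.2, 0.1]
width: -0.002
```

Emit:
move_arm(moves=[[0.1, 0.04, 0, 0, 0], [0, 0, 0, 0, 0]])

```text
time: 5.85
ee_pos: [578.1, -169.9, 104.8]
ee_rot: [3.134, -0.0, -1.211]
wrist_force: [-9.6, -4.9, 3.1]
width: -0.001
```

Emit:
move_arm(moves=[[0.08, 0.03, 0, 0, 0], [0, 0, 0, 0, 0]])

```text
time: 6.02
ee_pos: [578.1, -169.9, 104.7]
ee_rot: [3.129, -0.001, -1.212]
wrist_force: [-14.2, -6.6, 6.4]
width: 0.001
```

The force rises with no further motion, so the lever is against its stop. I'll back off along the same line, rise and look.

Emit:
move_arm(moves=[[-0.47, -0.17, 0, 0, 0], [-0.94, -0.35, 0, 0, 0], [-0.47, -0.17, 0, 0, 0], [0, 0, 0.9, 0, 0], [0, 0, 1, 0, 0], [0, 0, 1, 0, 0], [0, 0, 1, 0, 0], [0, 0, 1, 0, 0], [0, 0, 0, 0, 0]])

```text
time: 6.77
ee_pos: [540.7, -186.7, 234.3]
ee_rot: [-3.132, -0.008, -1.21]
wrist_force: [0.4, -0.5, 0.9]
width: -0.002
```

```bash
python3 - <<'E'
from h import *
s=ctrl.observe(); print(s['time'],s['ee_pos'],s['wrist_force'])
a=ctrl.camera('side')[110:240,250:380,::-1];b=ctrl.camera('wrist')[:,:,::-1]; cv2.imwrite('pics/w8.png',b)
a=cv2.resize(a,(400,400),interpolation=cv2.INTER_CUBIC);b=cv2.resize(b,(400,300))
cv2.imwrite('pics/s8.png',cv2.convertScaleAbs(np.hstack([a,cv2.copyMakeBorder(b,0,100,0,0,0)]),alpha=2))
E
```

```text
6.7667 [ 540.71776953 -186.72859808  234.28922264] [ 0.40552095 -0.48110759  0.87481427]
```

View pics/s8.png

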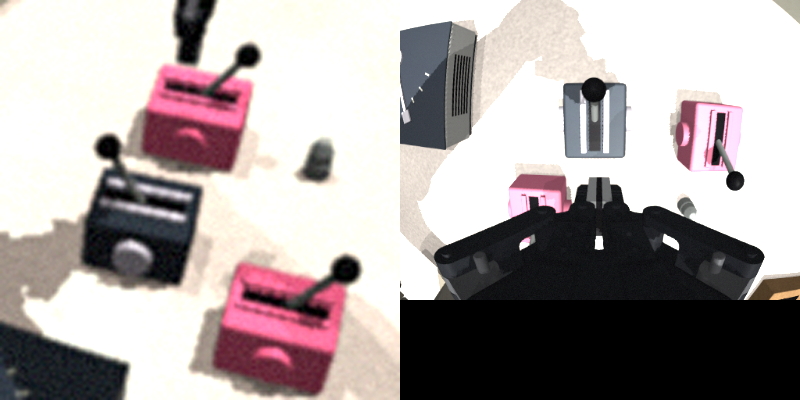

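The shutter is closed: the ball is at side-crop (108,147), where the closed position was predicted. The lamp hinge is (557.5,186) from both the corners and direct triangulation. The tab direction gives joint ≈1.53 and the lever is now ≈0.32. Next I move over the lamp box, clockwise of the post.

Emit:
move_arm(moves=[[-0.035, 0.99, 0, 0.46, 0], [-0.035, 0.99, 0, 0.46, 0], [-0.035, 0.99, 0, 0.46, 0], [-0.035, 0.99, 0, 0.46, 0], [-0.035, 0.99, 0, 0.46, 0], [-0.035, 0.99, 0, 0.46, 0], [-0.035, 0.99, 0, 0.46, 0], [-0.035, 0.99, 0, 0.46, 0], [-0.035, 0.99, 0, 0.46, 0], [-0.035, 0.99, 0, 0.46, 0], [-0.035, 0.99, 0, 0.46, 0], [-0.035, 0.99, 0, 0.46, 0], [-0.035, 0.99, 0, 0.46, 0], [-0.035, 0.99, 0, 0.46, 0], [-0.035, 0.99, 0, 0.46, 0], [-0.035, 0.99, 0, 0.46, 0], [-0.035, 0.99, 0, 0.46, 0], [-0.035, 0.99, 0, 0.46, 0], [0, 0, 0, 0, 0], [0, 0, 0, 0, 0]])

```text
time: 8.53
ee_pos: [519.7, 261.1, 225.8]
ee_rot: [3.14, 0.002, -0.63]
wrist_force: [0.4, -1.2, -0.1]
width: -0.002
```

```bash
python3 - <<'E'
from h import *
s=ctrl.observe(); print(s['time'],s['ee_pos'],s['ee_rot'],s['joint_pos'])
b=ctrl.camera('wrist')[:,:,::-1]; cv2.imwrite('pics/w9.png',cv2.convertScaleAbs(b,alpha=1.8))
E
```

```text
8.5333 [519.68869728 261.09604447 225.77531956] [ 3.13971104e+00  1.57088759e-03 -6.29961278e-01] [ 3.54297832e-01  1.94632571e-01 -1.01175053e-01  1.27742529e+00
  2.66892107e-04  2.55505363e+00]
```

View pics/w9.png

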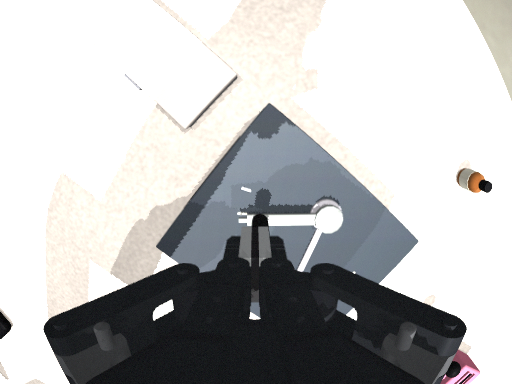

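The wrist view shows the lever bar from the hinge (328,217) to its tip (243,217), with the post at (261,220) just ahead of the fingertips. The set-point arm runs down-left from the hinge.

```bash
python3 - <<'E'
from h import *
np.set_printoptions(precision=1,suppress=True)
s=ctrl.observe()
for n,p,z in [('post',(261,220),157),('hinge',(329,218),112),('bartip',(245,221),109),('c',(269,104),95),('c',(418,240),95),('c',(158,246),95),('bottlecap',(485,185),65)]:
    print(n,atz(wray(p,s),z))
E
```

```text
post [512.4 240.5 157. ]
hinge [559.5 186.9 112. ]
bartip [489.  233.8 109. ]
c [575.7 312.5  95. ]
c [636.1  84.6  95. ]
c [387.1 262.6  95. ]
bottlecap [775.4  59.7  65. ]
```

Hinge and corners agree with the top camera within 2–3 mm, and the bar direction with the triangulated post. The wrist sees only the post's far rim. Descending.

Emit:
move_arm(moves=[[0, 0, -0.93, 0, 0], [0, 0, -0.93, 0, 0], [0, 0, -0.93, 0, 0], [0, 0, -0.93, 0, 0], [0, 0, -0.92, 0, 0], [0, 0, 0, 0, 0], [0, 0, 0, 0, 0]])

```text
time: 9.17
ee_pos: [519.1, 258.6, 109.9]
ee_rot: [3.138, 0.002, -0.633]
wrist_force: [0.1, 0.9, -0.6]
width: 0.0
```

```bash
python3 - <<'E'
from h import *
np.set_printoptions(precision=3,suppress=True)
s=ctrl.observe(); p=s['ee_pos'];print(s['time'],p,s['wrist_force'])
H=np.array([557.5,186]);prev=p[:2];py=s['ee_rot'][2]
f=lambda a,o:H+70*np.array([np.cos(a),np.sin(a)])-o*np.array([-np.sin(a),np.cos(a)])
for a in [2.4,2.513]+list(np.arange(2.6,3.62,.1)):
    q=f(a,17 if a>2.5 else 25); yaw=a+np.pi/2-2*np.pi+np.pi/2
    print(round(a,3),q,(q-prev)/25,'spin',np.degrees(yaw-py)/4); prev=q;py=yaw
a=ctrl.camera('side')[190:330,170:310,::-1]
a=cv2.resize(a,(600,600),interpolation=cv2.INTER_CUBIC)
cv2.imwrite('pics/s10.png',cv2.convertScaleAbs(a,alpha=2.2))
E
```

```text
9.1667 [519.109 258.626 109.935] [ 0.054  0.851 -0.602]
2.4 [522.769 251.717] [ 0.146 -0.276] spin -1.5483280110334368
2.513 [510.876 240.911] [-0.476 -0.432] spin 1.6186057712445754
2.6 [506.281 236.652] [-0.184 -0.17 ] spin 1.246183204409537
2.7 [501.48  231.286] [-0.192 -0.215] spin 1.4323944878270658
2.8 [497.239 225.467] [-0.17  -0.233] spin 1.4323944878270658
2.9 [493.6   219.254] [-0.146 -0.249] spin 1.432394487827053
3.0 [490.6   212.708] [-0.12  -0.262] spin 1.432394487827053
3.1 [488.267 205.896] [-0.093 -0.272] spin 1.4323944878270658
3.2 [486.627 198.885] [-0.066 -0.28 ] spin 1.4323944878270658
3.3 [485.695 191.745] [-0.037 -0.286] spin 1.432394487827053
3.4 [485.48  184.548] [-0.009 -0.288] spin 1.432394487827053
3.5 [485.985 177.365] [ 0.02  -0.287] spin 1.4323944878270658
3.6 [487.204 170.268] [ 0.049 -0.284] spin 1.4323944878270658
```

View pics/s10.png

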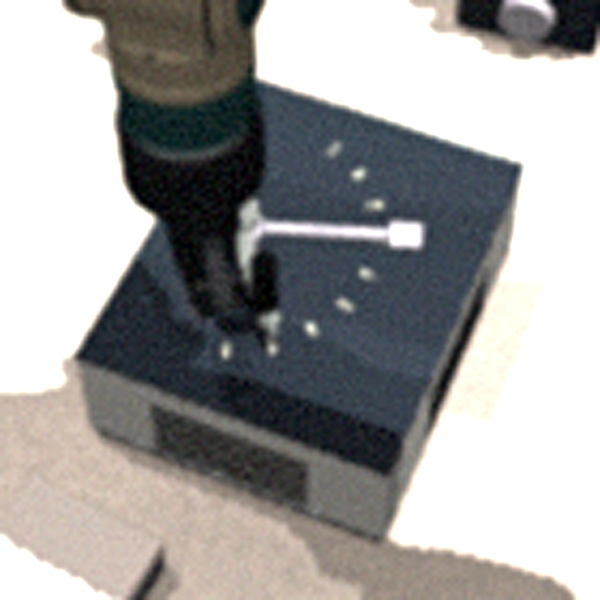

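The fingers are behind the post, with tips above the box top. I'll sweep counter-clockwise along the arc up to ~3.4 (target ~3.725).

Emit:
move_arm(moves=[[-0.33, -0.71, 0, 0, 0], [-0.09, -0.085, 0, 0.62, 0], [-0.09, -0.085, 0, 0.62, 0], [-0.1, -0.105, 0, 0.72, 0], [-0.1, -0.105, 0, 0.72, 0], [-0.085, -0.115, 0, 0.72, 0], [-0.085, -0.115, 0, 0.72, 0], [-0.075, -0.125, 0, 0.72, 0], [-0.075, -0.125, 0, 0.72, 0], [-0.06, -0.13, 0, 0.72, 0], [-0.06, -0.13, 0, 0.72, 0], [-0.05, -0.135, 0, 0.72, 0], [-0.05, -0.135, 0, 0.72, 0], [-0.035, -0.14, 0, 0.72, 0], [-0.035, -0.14, 0, 0.72, 0], [-0.02, -0.14, 0, 0.72, 0], [-0.02, -0.14, 0, 0.72, 0], [-0.005, -0.145, 0, 0.72, 0], [-0.005, -0.145, 0, 0.72, 0]])

```text
time: 10.8
ee_pos: [488.3, 187.5, 114.2]
ee_rot: [-3.139, -0.005, 0.261]
wrist_force: [-0.6, 2.4, 0.3]
width: 0.003
```

```bash
python3 - <<'E'
from h import *
s=ctrl.observe(); p=s['ee_pos'];print(s['time'],p,s['ee_rot'],s['wrist_force'])
a=ctrl.camera('side')[190:330,170:310,::-1];b=ctrl.camera('wrist')[:,:,::-1]
a=cv2.resize(a,(400,400),interpolation=cv2.INTER_CUBIC);b=cv2.resize(b[100:300,156:356],(400,400),interpolation=cv2.INTER_CUBIC)
cv2.imwrite('pics/s11.png',cv2.convertScaleAbs(np.hstack([a,b]),alpha=2.2))
E
```

```text
10.8 [488.26054032 187.5147372  114.1950732 ] [-3.13936621 -0.00488431  0.2614362 ] [-0.64300223  2.38936216  0.26567672]
```

View pics/s11.png

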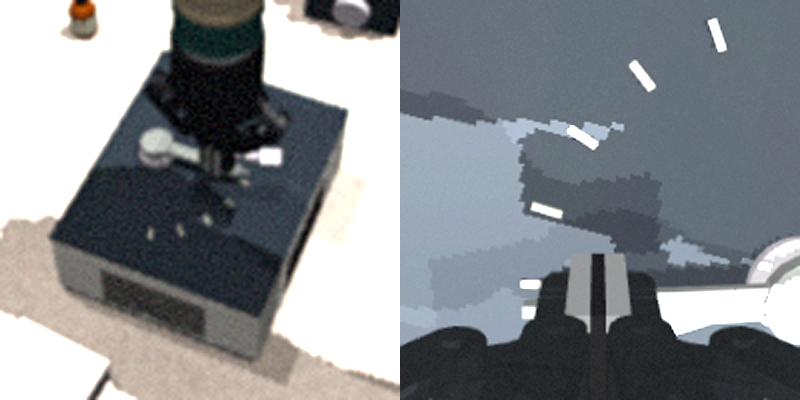

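The lever is following with ~2.5 N. By TCP geometry it is at ≈3.36, so five more small steps, then a precise look.

Emit:
move_arm(moves=[[0, -0.145, 0, 0.72, 0], [0, -0.145, 0, 0.72, 0], [0.01, -0.145, 0, 0.72, 0], [0.015, -0.145, 0, 0.72, 0], [0.02, -0.145, 0, 0.72, 0], [0, 0, 0, 0, 0]])

```text
time: 11.4
ee_pos: [489.2, 168.6, 113.2]
ee_rot: [3.141, -0.004, 0.509]
wrist_force: [-1.1, 1.0, 1.3]
width: 0.001
```

```bash
python3 - <<'E'
from h import *
s=ctrl.observe(); p=s['ee_pos'];print(s['time'],p,s['ee_rot'],s['wrist_force'])
a=ctrl.camera('side')[220:290,200:290,::-1]
cv2.imwrite('pics/s12.png',cv2.convertScaleAbs(cv2.resize(a,None,fx=8,fy=8,interpolation=cv2.INTER_CUBIC),alpha=2.2))
b=ctrl.camera('wrist')[:,:,::-1]
cv2.imwrite('pics/w12.png',cv2.convertScaleAbs(b,alpha=1.8))
E
```

```text
11.4 [489.19328253 168.59010327 113.24634861] [ 3.1410382  -0.00355062  0.50926172] [-1.1294256   0.98771762  1.31150431]
```

View pics/s12.png

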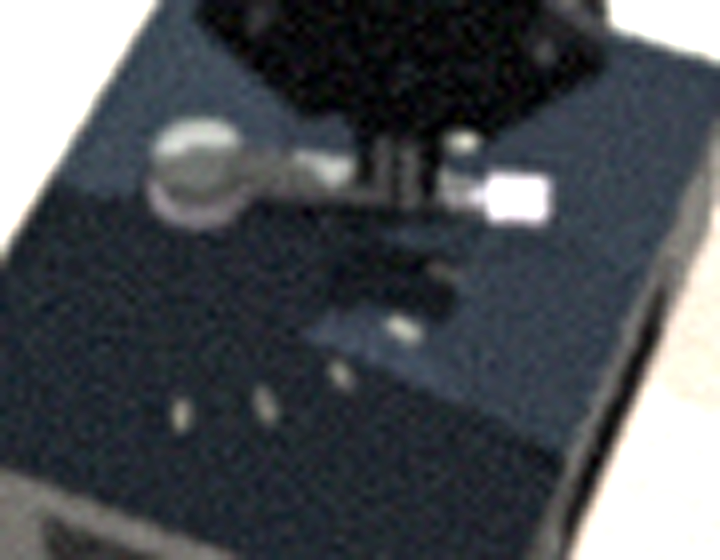

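View pics/w12.png

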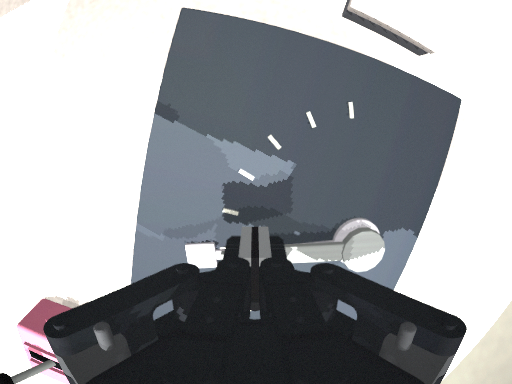

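```bash
python3 - <<'E'
from h import *
b=cv2.imread('pics/w12.png')[200:300,170:400]
cv2.imwrite('pics/w12c.png',cv2.resize(b,None,fx=3.45,fy=5,interpolation=cv2.INTER_CUBIC))
E
```

```text
(no output)
```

View pics/w12c.png

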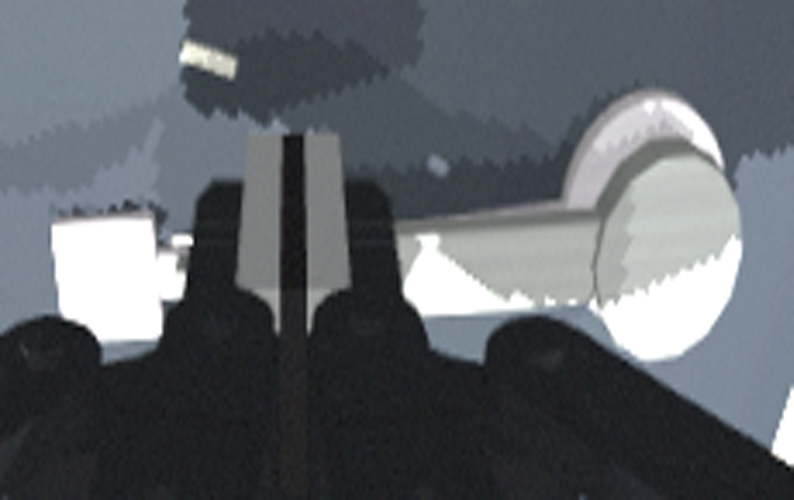

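Bar and tab nearly line up, but the finger hides the tip. I'll back off, rise and measure properly.

Emit:
move_arm(moves=[[-0.3, 0.52, 0, 0, 0], [-0.3, 0.52, 0, 0, 0], [0, 0, 1, 0, 0], [0, 0, 1, 0, 0], [0, 0, 1, 0, 0], [-0.5, 0.87, 1, 0, 0], [-0.5, 0.87, 0, 0, 0], [0, 0, 0, 0, 0], [0, 0, 0, 0, 0]])

```text
time: 12.25
ee_pos: [447.4, 238.4, 212.2]
ee_rot: [3.14, -0.001, 0.511]
wrist_force: [-0.3, -0.5, 0.1]
width: -0.0
```

```bash
cat > look2.py <<'E'
from h import *
import sys
k=sys.argv[1]
s=ctrl.observe(); p=s['ee_pos'];print(s['time'],list(p),list(s['ee_rot']),s['wrist_force'])
import json;json.dump({'ee_pos':list(p),'ee_rot':list(s['ee_rot'])},open('st%s.json'%k,'w'))
b=ctrl.camera('wrist')[:,:,::-1];cv2.imwrite('pics/wr%s.png'%k,b)
cv2.imwrite('pics/w%s.png'%k,cv2.convertScaleAbs(b,alpha=1.8))
a=ctrl.camera('side')[220:290,200:290,::-1]
cv2.imwrite('pics/s%s.png'%k,cv2.convertScaleAbs(cv2.resize(a,None,fx=8,fy=8,interpolation=cv2.INTER_CUBIC),alpha=2.2))
E
python3 look2.py 13
```

```text
12.25 [np.float64(447.3972614899026), np.float64(238.40085738103406), np.float64(212.1827508908693)] [np.float64(3.1404488882447117), np.float64(-0.0008915777973395045), np.float64(0.510998139656907)] [-0.31190489 -0.50024153  0.13312183]
```

View pics/w13.png

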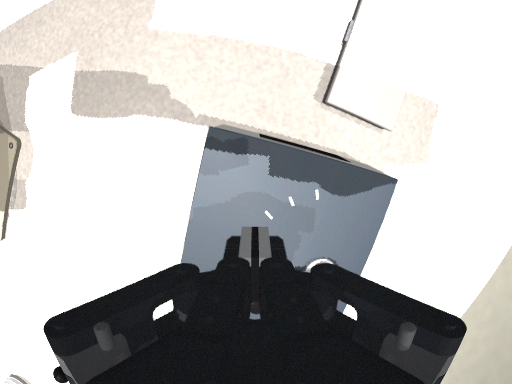

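View pics/s13.png

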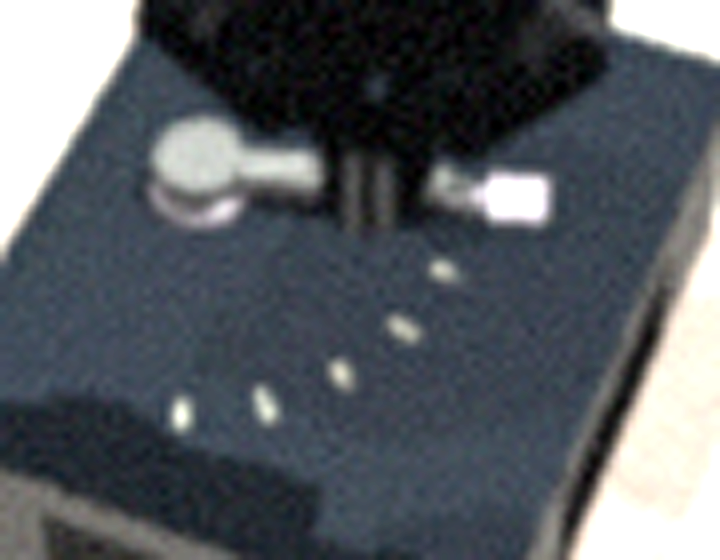

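The arm blocks both views here. I'll cross above the lever (tips well over the post) so the wrist camera looks straight down on it.

Emit:
move_arm(moves=[[0.53, -0.93, 0, 0, 0], [0.53, -0.93, 0, 0, 0], [0.53, -0.93, 0, 0, 0], [0.53, -0.93, 0, 0, 0], [0.53, -0.93, 0, 0, 0], [0.53, -0.93, 0, 0, 0], [0.53, -0.93, 0, 0, 0], [0, 0, 0, 0, 0], [0, 0, 0, 0, 0]])

```text
time: 13.1
ee_pos: [540.5, 73.1, 210.5]
ee_rot: [-3.141, 0.002, 0.506]
wrist_force: [-0.4, 0.5, -0.6]
width: -0.001
```

```bash
python3 look2.py 14; python3 -c "
import cv2
b=cv2.imread('pics/w14.png')[90:240,150:400]
cv2.imwrite('pics/w14c.png',cv2.resize(b,None,fx=3.2,fy=3.2,interpolation=cv2.INTER_CUBIC))
b=cv2.imread('pics/wr14.png')[90:240,150:400]
cv2.imwrite('pics/w14d.png',cv2.resize(b,None,fx=3.2,fy=3.2,interpolation=cv2.INTER_CUBIC))"
```

```text
13.1 [np.float64(540.4740353406025), np.float64(73.07454787096883), np.float64(210.5031663497415)] [np.float64(-3.140927777616744), np.float64(0.0018207205883098432), np.float64(0.5060337325673823)] [-0.39643236  0.54103064 -0.56600422]
```

View pics/w14.png

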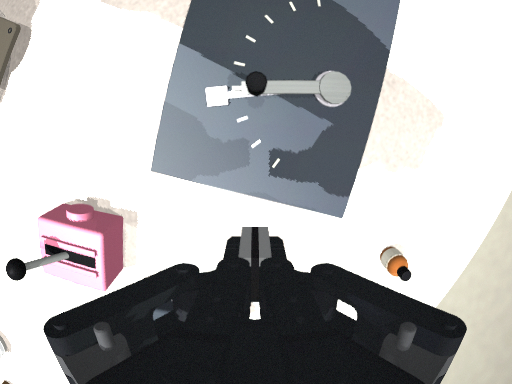

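View pics/w14d.png

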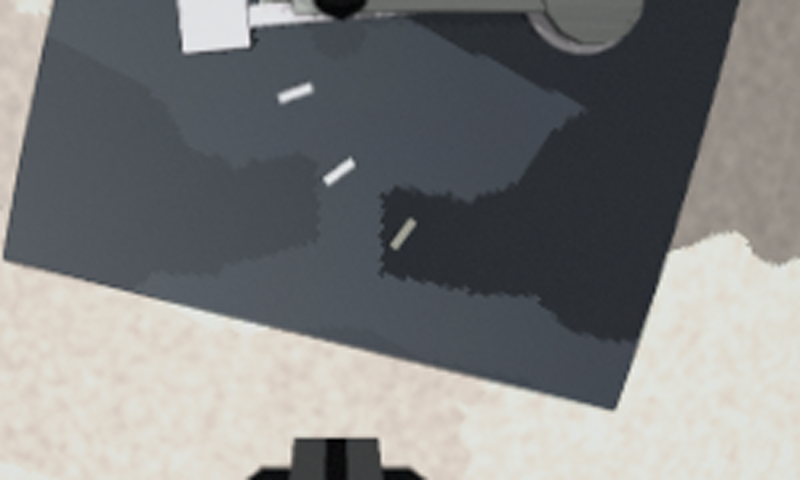

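View pics/s14.png

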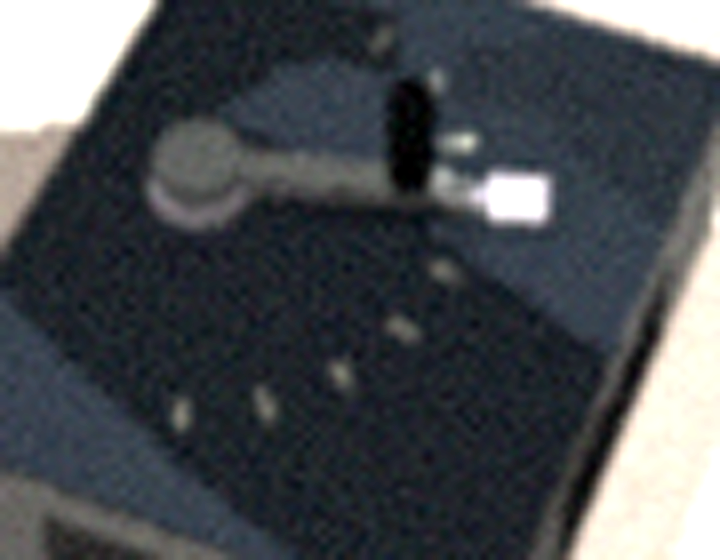

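```bash
python3 -c "
import cv2
b=cv2.imread('pics/wr14.png')[55:125,190:370]
cv2.imwrite('pics/w14e.png',cv2.convertScaleAbs(cv2.resize(b,None,fx=4.4,fy=4.4,interpolation=cv2.INTER_CUBIC),alpha=1.15))"
```

```text
(no output)
```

View pics/w14e.png

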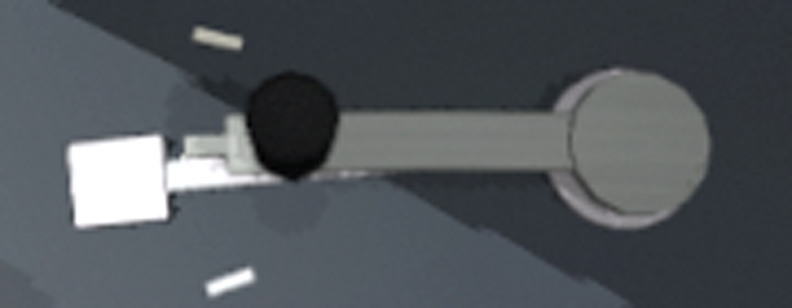

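```bash
cat > ang.py <<'E'
from h import *
import json
np.set_printoptions(precision=1,suppress=True)
s=json.load(open('st14.json'));s={k:np.array(v) for k,v in s.items()}
P=lambda c,z:atz(wray(((c[0]+.5)/4.4-.5+190,(c[1]+.5)/4.4-.5+55),s),z)
tab=P((119,182),100);tip=P((184,147),111.5);roots=[P((x,y),111.5) for x,y in [(350,139),(450,139.5),(555,140)]]
cap=P((641,143),118);base=P((630,148),100)
post=P((291,113),157)
print('tab',tab,'tip',tip,'roots',roots,'cap',cap,'base',base,'post',post)
H=np.array([557.5,186])
for nm,Hh in [('H',H),('cap',cap[:2]),('mix',(H+cap[:2])/2)]:
    A=lambda q:np.arctan2(*(q[:2]-Hh)[::-1])%(2*np.pi)
    print(nm,'tab',A(tab),'tip',A(tip),'post',A(post),[A(r) for r in roots[:2]],np.linalg.norm(tab[:2]-Hh),np.linalg.norm(tip[:2]-Hh),np.linalg.norm(post[:2]-Hh))
d=tip-roots[2];print('line',np.arctan2(d[1],d[0])%(2*np.pi))
E
python3 ang.py
```

```text
tab [470.3 128.4 100. ] tip [480.  140.6 111.5] roots [array([507.7, 157.7, 111.5]), array([524.8, 167.5, 111.5]), array([542.9, 178.4, 111.5])] cap [557.  185.9 118. ] base [559.  187.6 100. ] post [497.5 152.1 157. ]
H tab 3.725687841508502 tip 3.671129165580275 post 3.6557383492739346 [np.float64(3.658347296186917), np.float64(3.655761738701651)] 104.47340472062729 89.81166643650518 68.89047223881973
cap tab 3.727597564595268 tip 3.6730961896274614 post 3.6582107650696862 [np.float64(3.661345381704726), np.float64(3.660322567635644)] 104.05912405832275 89.38714892158383 68.46333534023724
mix tab 3.7266408060778486 tip 3.6721103476877133 post 3.6569707128642817 [np.float64(3.659840733100222), np.float64(3.65802911205736)] 104.2662168567321 89.59936434472137 68.67685131367827
line 3.6821198862760713
```

The tab lies at 3.726 (top camera: 3.725) and the lever at ≈3.66, so it needs ≈+0.062 rad, about 4.3 mm at the post. I'll go back behind the post and descend.

Emit:
move_arm(moves=[[-0.55, 0.97, 0, 0, 0], [-0.55, 0.97, 0, 0, 0], [-0.55, 0.97, 0, 0, 0], [-0.55, 0.97, 0, 0, 0], [-0.55, 0.97, 0, 0, 0], [0, 0, 0, 0, 0], [0, 0, -0.98, 0.2, 0], [0, 0, -0.98, 0.2, 0], [0, 0, -0.98, 0.2, 0], [0, 0, -0.98, 0.2, 0], [0, 0, 0, 0, 0], [0, 0, 0, 0, 0]])

```text
time: 14.2
ee_pos: [469.6, 196.0, 112.3]
ee_rot: [-3.141, 0.004, 0.566]
wrist_force: [1.2, 0.3, 0.5]
width: 0.002
```

Emit:
move_arm(moves=[[0.26, -0.38, 0, 0, 0], [0.26, -0.38, 0, 0, 0], [0.26, -0.38, 0, 0, 0], [0, 0, 0, 0, 0], [0, 0, 0, 0, 0]])

```text
time: 14.62
ee_pos: [492.6, 167.0, 114.5]
ee_rot: [3.141, -0.002, 0.564]
wrist_force: [-0.5, 0.7, -0.5]
width: -0.002
```

Emit:
move_arm(moves=[[0.03, -0.05, 0, 0, 0], [0, 0, 0, 0, 0], [0, 0, 0, 0, 0]])

```text
time: 14.87
ee_pos: [491.9, 166.6, 113.6]
ee_rot: [3.141, -0.0, 0.566]
wrist_force: [0.4, 0.5, 0.2]
width: 0.0
```

Small readings are noisy here, so I'll back off and measure again from the same viewpoint.

Emit:
move_arm(moves=[[-0.3, 0.52, 0, 0, 0], [-0.3, 0.52, 0, 0, 0], [0, 0, 1, 0, 0], [0, 0, 1, 0, 0], [0, 0, 1, 0, 0], [0, 0, 1, 0, 0], [0.51, -0.94, 0, -0.2, 0], [0.51, -0.94, 0, -0.2, 0], [0.51, -0.94, 0, -0.2, 0], [0.51, -0.94, 0, -0.2, 0], [0.51, -0.94, 0, 0, 0], [0, 0, 0, 0, 0], [0, 0, 0, 0, 0], [0, 0, 0, 0, 0]])

```text
time: 16.03
ee_pos: [540.1, 75.5, 213.3]
ee_rot: [-3.141, 0.001, 0.51]
wrist_force: [0.7, 0.5, 0.1]
width: -0.002
```

```bash
python3 look2.py 15;  python3 -c "
import cv2
b=cv2.imread('pics/wr15.png')[55:135,190:370]
cv2.imwrite('pics/w15e.png',cv2.convertScaleAbs(cv2.resize(b,None,fx=4.4,fy=4.4,interpolation=cv2.INTER_CUBIC),alpha=1.15))"
```

```text
16.0333 [np.float64(540.0533662041128), np.float64(75.47530400012782), np.float64(213.26463352383917)] [np.float64(-3.140768234326983), np.float64(0.0006634200820063718), np.float64(0.5102886362006729)] [0.7259108  0.48917629 0.12254616]
```

View pics/w15e.png

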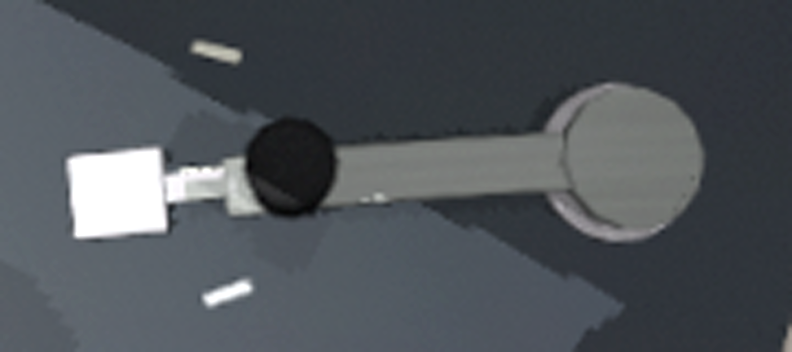

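```bash
sed -e 's/st14/st15/' -e 's/(119,182)/(117,194)/' -e 's/(184,147)/(184,181)/' -e 's/\[(350,139),(450,139.5),(555,140)\]/[(350,174.5),(450,169),(545,163.5)]/' -e 's/(641,143)/(634,157)/' -e 's/(630,148)/(622,163)/' -e 's/(291,113)/(291,159)/' ang.py > ang15.py; python3 ang15.py; python3 -c "
import cv2
b=cv2.imread('pics/wr15.png')[80:115,200:280]
cv2.imwrite('pics/w15f.png',cv2.convertScaleAbs(cv2.resize(b,None,fx=10,fy=10,interpolation=cv2.INTER_CUBIC),alpha=.9))"
```

```text
tab [470.3 128.1 100. ] tip [482.4 136.9 111.5] roots [array([510.5, 154.1, 111.5]), array([527.2, 165.1, 111.5]), array([543.1, 176.1, 111.5])] cap [557.  185.9 118. ] base [558.8 187.  100. ] post [500.4 147.9 157. ]
H tab 3.7273614656847665 tip 3.7204808748076514 post 3.730130251929231 [np.float64(3.7388525401240065), np.float64(3.7452675247125953)] 104.69042892995314 89.69767387218883 68.60656330135173
cap tab 3.7290612376565404 tip 3.7224250236046834 post 3.7327528777556127 [np.float64(3.7421090541612143), np.float64(3.750413976495882)] 104.15377239902232 89.15982997208465 68.07048264475286
mix tab 3.728209167760486 tip 3.7214500260721692 post 3.731436421550909 [np.float64(3.7404730992165502), np.float64(3.7478219747673895)] 104.42206295237425 89.42870967062785 68.33846421849952
line 3.714703021593455
```

View pics/w15f.png

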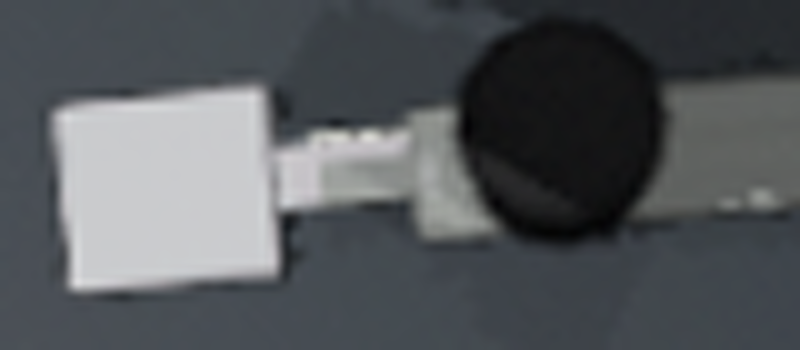

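View pics/s15.png

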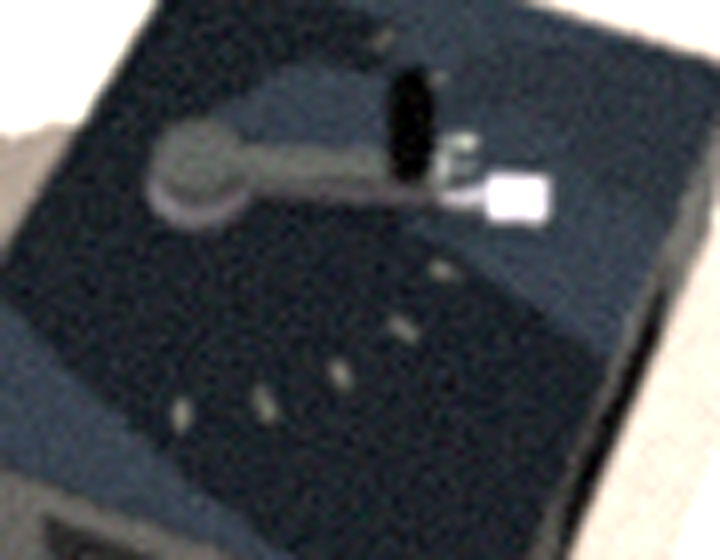

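```bash
cat > proj.py <<'E'
from h import *
import json
np.set_printoptions(precision=1,suppress=True)
s=json.load(open('st15.json'));s={k:np.array(v) for k,v in s.items()}
c=ctrl.calibration('side');Rm=R.from_euler('xyz',c['rotation']).as_matrix()
w=ctrl.calibration('wrist');K=w['camera_matrix']
def side(p):
    q=c['camera_matrix']@Rm.T@(p-c['position']);q=q[:2]/q[2];return (q+.5-[200,220])*8-.5
def wr(p):
    M=np.eye(4);M[:3,:3]=R.from_euler('xyz',s['ee_rot']).as_matrix();M[:3,3]=s['ee_pos']
    q=np.linalg.inv(M@w['T_tool_cam'])@[*p,1];q=q[:3];th=np.arctan2(np.hypot(*q[:2]),q[2]);v=q[:2]/np.hypot(*q[:2])*th*K[0,0]+K[:2,2]
    return (v+.5-[190,55])*4.4-.5
H=np.array([557.3,186])
P=lambda r,a,l,z:np.array([*(H+r*np.array([np.cos(a),np.sin(a)])+l*np.array([-np.sin(a),np.cos(a)])),z])
for a in (3.69,3.71,3.73,3.75):
    print(a,'post top',wr(P(70,a,0,157)),side(P(70,a,0,157)),'base',wr(P(70,a,0,112)),side(P(70,a,0,112)),'bar edges r35',wr(P(35,a,-6,111.5)),wr(P(35,a,6,111.5)),'tip',wr(P(91,a,0,111.5)),side(P(91,a,0,111.5)))
print('tab',wr(P(106,3.727,0,100)),side(P(106,3.727,0,100)),'base',wr(P(0,0,0,118)),side(P(0,0,0,118)))
E
python3 proj.py
```

```text
3.69 post top [280.4 142.3] [419.2  93.6] base [281.6 162.3] [417.3 177.9] bar edges r35 [456.4 129. ] [458.4 188. ] tip [175.8 167.4] [480.9 184.4]
3.71 post top [280.9 150.7] [419.6  90.2] base [281.9 169.2] [417.7 174.5] bar edges r35 [456.  132.4] [459.1 191.4] tip [176.3 176.4] [481.3 179.9]
3.73 post top [281.4 159. ] [419.9  86.7] base [282.4 176.1] [418.  171.1] bar edges r35 [455.6 135.9] [459.9 194.8] tip [176.9 185.3] [481.6 175.5]
3.75 post top [282.2 167.3] [420.1  83.2] base [283.  183.1] [418.2 167.6] bar edges r35 [455.3 139.3] [460.8 198.2] tip [177.8 194.3] [481.8 171. ]
tab [109.9 194. ] [525.8 199.4] base [635.8 157.3] [205.3 148.5]
```

All cues put the lever at 3.72–3.75 (mean ≈3.735) against the tab at 3.728, so it is within about 1 mm at the tab. One last overall look before handing in.

```bash
python3 - <<'E'
from h import *
cv2.imwrite('pics/fin.png',cv2.convertScaleAbs(ctrl.camera('side')[:,:,::-1],alpha=1.8)[100:384])
E
```

```text
(no output)
```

View pics/fin.png

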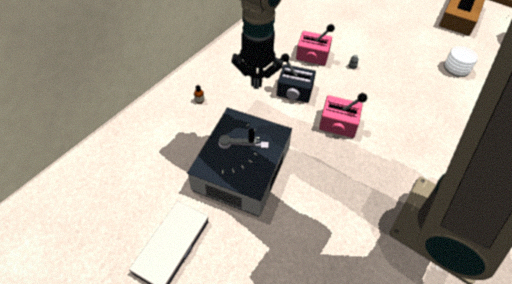

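The shutter ball still leans to the far side at (285,57). The lever points at the tab, and the bottle, slide box and lens are where they started. The gripper is free in the air.

```bash
python3 -c "
from cell import ctrl
print(ctrl.finish_job())"
```

```text
the job is handed in; nothing more can be done
None
```

I closed the shutter first, then swung the dimmer lever onto the set-point tab, and handed the job in at about 16 s of the 50 s.

- **Shutter:** I pushed the ball on the slate box away from the robot until it met its stop. At the end it stopped moving while the force rose to about 17 N. The side camera then showed the ball within a pixel of its predicted closed position, and it was still there in the last picture.
- **Dimmer lever:** I pushed the post counter-clockwise in two passes and measured it again after the first. Different cues put the lever at 3.72–3.75 rad (mean about 3.735). The tab is at 3.728 rad from the wrist camera and 3.725 rad from the top and side cameras. That is about 1 mm at the tab, though the cues spread over about ±1.5 mm.
- **Other objects:** the bottle, slide box and lens looked unmoved in the last picture, and the gripper was clear of everything.

**Disagreement:** the shut fingertips stood about 30 mm higher than the stated 11 mm ahead of the TCP. My first pass at the shutter therefore went over the ball without touching it. I measured the tip height with the side camera and lowered the later passes to suit.

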